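# Rock a seized lens cell down onto its stops with a mallet

## Robot

A 6-joint arm with a two-finger parallel gripper is mounted at the origin on a cart in front of the work surface, level with it; the furniture and walls round the work are solid. World frame = base frame: x ahead of the robot, y to its left, z up, the work surface at z = 0. Lengths are in m, angles in degrees, forces in N, time in s.
With the tool pointing down it reaches from about 0.325 to 0.775 m from the base axis. Payload 5.5 kg.
Tool frame: the origin (TCP) lies at the centre of the arm's flange, where the gripper is bolted on; the fingertips stand 182 mm ahead of it and the grasp point (between the pads) lies 163 mm ahead of it; z points along the fingers, y is the line along which they close (so a half turn about z gives the same grasp; the last joint's range is limited). The gripper opens to 88 mm and grips with 3 to 60 N. Pads are 20 mm wide; open, the fingers measure 115 mm over their backs; the gripper's body (75 mm by 178 mm) begins 61 mm behind the grasp point.
Start: joints at [73.241, 5.22, 70.514, -0, 104.267, -3.249], TCP at [0.14, 0.583, 0.405] pointing down, gripper open.
Joint ranges: [-164.24, 164.24], [-49.07, 125.15], [9.68, 141.18], [-86.29, 266.29], [3.28, 154.24], [-151.56, 151.56]. Speed limits (degrees/s): [147.25, 147.25, 172.46, 180, 180, 180].

## Interface

Orientations are given as [roll, pitch, yaw] about the fixed x, y, z axes, in that order (R = Rz(yaw) Ry(pitch) Rx(roll)).
In Python, from station import r gives the robot as it stands. The module is installed in compiled form; this text tells all that it offers. Calls block until the motion is done:
- r.reach(position, orientation): joint-space move of the TCP to a pose.
- r.servo_line(position, rotation=None, speed=0.15): straight line of the TCP; rotation=None keeps the orientation; speed is the mean speed in m/s.
- r.move_joints(angles): joint-space move.
- r.let_go() and r.grab(squeeze=None): open the fingers fully, or close them until they stop; squeeze is the grip in N (None keeps the last).
- r.wait(seconds).
- r.inverse_kinematics(position, orientation): joint angles nearest the present ones, or None.
- r.sense(): the state.
- r.snapshot(name): name is "side" or "top" or "wrist"; returns a dict with "frame" (400x640x3 uint8, red, green, blue), "fx", "fy", "cx", "cy" (pixels), "R" (3x3) and "t" (3): a world point X has camera coordinates R X + t. Camera axes: x right, y down, z forward; pixel columns grow to the right and rows downward; lengths in m; the calibration is good to about 2 mm. A picture is of the moment at which its call begins. There is no depth.
A pose or a line that the arm cannot do raises r.IKError and nothing moves.
- r.hand_in(): hands the job in; it is judged then, once.
The state is a dict: "clock": time; "joints": joint angles; "joint_vel": joint speeds; "joint_torque": joint torques, N m; "tcp_pos": TCP position; "orientation": TCP orientation; "contact_force": force on the tool from outside, world axes, zero at the start; "torque": the same for the moment, N m; "opening": finger opening in m; "gripper_force": force on a finger pad.
Only numpy, scipy, OpenCV 4.12 (cv2) and the standard library are available. Lean on these libraries where they do the work, as an engineer would, in place of code of your own. Each camera call takes 0.05 s, during which the arm holds its last target. There are 200 camera calls.

## Task

The lens cell has seized in the bored block of its service stand. Take the small mallet and tap gently on the cell's two brass lugs, left and right in turn and only as far as each side gives, until the cell has worked loose and come down so that both lugs rest on their white-capped stop posts. Touch neither the barrel nor the glass, then stand the mallet back upright on one of its white faces in the middle of its round pad, and leave the other things where they are.

Things in the scene. Friction and masses are not known exactly. Their poses are not given: they have to be found in the camera images.
- stand: Fixed stand, reached from above: dark base plate 90 (x) x 150 (y) x 10 mm; aluminium block 62x58 mm with its top 50 mm above the bench; left and right of it, at y = +45 and -45 mm, 12 mm stop posts with white caps whose tops are 54 mm above the bench. Origin: underside centre, on the bore's axis; z up.
- lug_left (a point): Centre of the top face of the left brass lug (30x30 mm, 8 mm thick), at y = +45 mm in the stand's frame: tap here, straight down. Resting on its post, the top face is 62 mm above the bench (the soft cap yields up to 1 mm); at the start the lugs stand about 7 to 11 mm higher than that, often one higher than the other.
- lug_right (a point): The same for the right brass lug, at y = -45 mm in the stand's frame. When neither lug gives any more and both tops are near 62 mm above the bench, both are on their posts.
- cell: The seized lens cell, two brass lugs with the barrel between; z is the lens axis, origin level with the lug tops, 22 mm right of the axis. It rocks: a lug gives at about 9 N and goes down up to 5 mm (the other rises a third of that) till the cell, cocked 2.3 degrees, jams; then only the other lug gives. Its middle sinks about 2 mm a stroke and stays, 10 mm in all. Over 24 N breaks it.
- barrel: Black round barrel of the cell between the lugs, with a blue-tinted lens in it; its flange is 53 mm across and its top is 4 mm below the lugs' top faces. Not to be touched. Origin on the lens axis, 42 mm below the lugs' top faces.
- mallet_mid (a point): Centre of the mallet's head, which stands upright, 64 mm tall: steel body 30x30x36 mm, above and below it a white nylon face, 28 mm across, 14 mm high; each face ends 32 mm from this point. z runs along the head; the wooden handle (13 mm) sticks out level to -x, to 98 mm. About 0.22 kg. Grip the body from above on its +y and -y sides; tap with the lower face.
- mallet: The same mallet; origin at the centre of its lower face, 32 mm below mallet_mid.
- pad: Round black rubber pad with a blue middle, 84 mm across, 5 mm thick, fixed on the bench; the mallet stands on it. Origin: underside centre. Beyond the work, to the left, stands a tall microscope whose eyepieces reach out over the bench edge: come in low from the robot's side of it, not sweeping round at arm's length.
- bench_timer: Bystander: beige digital timer, 64x64x24 mm, lying flat. Origin: underside centre.
- tape: Bystander: yellow roll of tape, 82 mm across, 19 mm high, lying flat. Origin: underside centre.
- dark_bottle: Bystander: small glass bottle with a black cap and dark contents, 50 mm across, 106 mm high. Origin: underside centre.
- glass_beaker: Bystander: clear glass beaker, 54 mm across, 68 mm high. Origin: underside centre.

How it is judged (in metres and radians):
On the way, in this order (a step that is already met when the one before it is completed fails the run):
1. the mallet is lifted clear of its pad (z of mallet_mid in the frame of pad above 0.065 m), for 0.1 s.
2. both lugs rest on their stop posts (z of each of lug_left, lug_right in the frame of stand below 0.0635 m), for 0.2 s.
At the end, for the whole second after the job is handed in: Both lugs' top faces are within 1.5 mm of their seated height (62 mm above the bench), and the mallet stands upright (within 0.1 rad) on one of its faces on the pad, its head within 25 mm of the pad's centre (all of step 2 and horizontal distance between mallet_mid and pad below 0.025 m and angle between the z axis of mallet_mid and the z axis of pad, either way round below 0.1 rad and z of mallet_mid in the frame of pad below 0.041 m); the robot touches nothing.
It fails at once if the mallet presses on the cell with more than 24 N (contact force between mallet and cell above 24 N).
It fails at once if the barrel or its glass is touched (contact force between anything else and barrel above 0.5 N).
It fails at once if the cell is pushed with the fingers or the arm instead of the mallet (contact force between any of the fingers, the arm and cell above 1 N).
It fails at once if a bystander is moved by more than 2 cm (distance of any of bench_timer, tape, dark_bottle, glass_beaker from where it was at the start of the episode above 0.02 m).
It also fails if it takes over 69 s, if anything falls off the work surface, if the arm or the gripper's body presses on something with over 40 N, if the wrist force passes 120 N, or if a joint passes its speed limit or range.

## Working session

There is one attempt and no reset: what is moved stays moved. The work goes in short steps, each a Python script; the robot and the scene stay as the last script left them, time stands still between calls to the robot, and variables do not carry over. Pictures are saved under pics/ and viewed, at most 10 in all, crops included, and the job is handed in when it is done.

```bash
mkdir -p pics; python3 - <<'E'
from station import r
import cv2,json,numpy as np
for n in("side","top"):
    s=r.snapshot(n); cv2.imwrite(f"pics/{n}0.png",s["frame"][:,:,::-1])
    print(n,s["fx"],s["fy"],s["cx"],s["cy"],np.round(s["R"],4).tolist(),np.round(s["t"],4).tolist())
print(r.sense())
E
```

```text
side 442.40380129161997 442.40380129161997 319.5635962686533 199.57358550822957 [[0.8973, -0.441, 0.0197], [-0.1813, -0.4087, -0.8945], [0.4025, 0.799, -0.4467]] [-0.5695, 0.0276, 0.9367]
top 383.480277784383 383.480277784383 320.58891716155966 206.45467150064871 [[0.0089, -0.9999, -0.0085], [-0.9927, -0.0078, -0.1207], [0.1206, 0.0095, -0.9927]] [-0.3049, 0.4774, 0.8725]
{'clock': 0.1, 'joints': array([ 7.32407108e+01,  5.25923759e+00,  7.05720626e+01,  3.10317777e-04,
        1.04264726e+02, -3.24989135e+00]), 'joint_vel': array([-0.00292644,  0.01176144, -0.15128967,  0.002527  , -0.00518738,
       -0.00529222]), 'joint_torque': array([ 1.91655206e-03, -4.47856557e+01, -4.07572210e+01,  6.98833843e-02,
        2.83642800e-02, -1.29964301e-04]), 'tcp_pos': array([0.14019524, 0.58345894, 0.4036438 ]), 'orientation': array([-1.79904145e+02, -5.74420992e-03,  1.66490674e+02]), 'contact_force': array([-0.79294805,  0.13670379, -0.22746926]), 'torque': array([-0.03109975, -0.00106173, -0.02344766]), 'gripper_force': 0.0, 'opening': 0.08731097197332943}
```

View pics/top0.png

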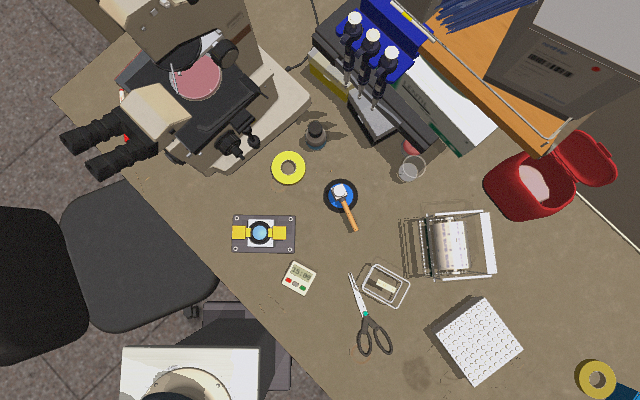

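View pics/side0.png

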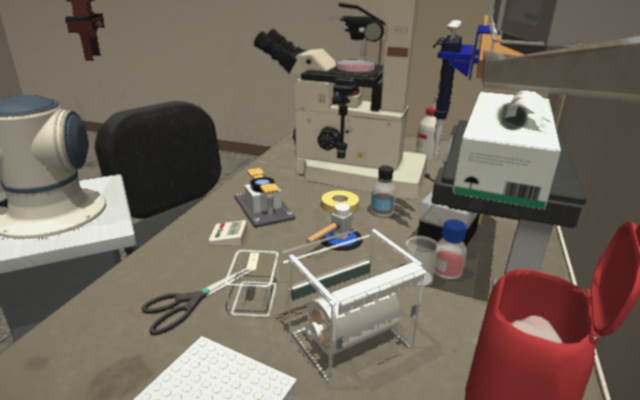

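Top view: stand around (263,233), mallet head around (341,192) on its pad, timer (298,278), tape (288,168), bottle (316,135), beaker (408,170). The arm is off to the left, outside the picture. I'll enlarge the work area.

```bash
python3 - <<'E'
import cv2,numpy as np
a=cv2.imread("pics/top0.png"); b=cv2.imread("pics/side0.png")
A=cv2.resize(a[170:260,222:372],None,fx=5.3,fy=5.3,interpolation=cv2.INTER_CUBIC)
cv2.imwrite("pics/c1.png",A)
B=cv2.resize(b[160:260,230:380],None,fx=5.3,fy=5.3,interpolation=cv2.INTER_CUBIC)
cv2.imwrite("pics/c2.png",B)
E
```

```text
(no output)
```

View pics/c1.png

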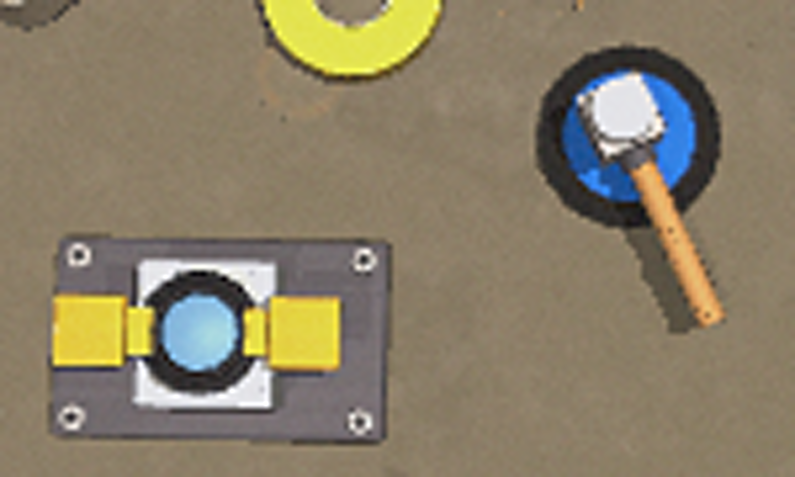

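View pics/c2.png

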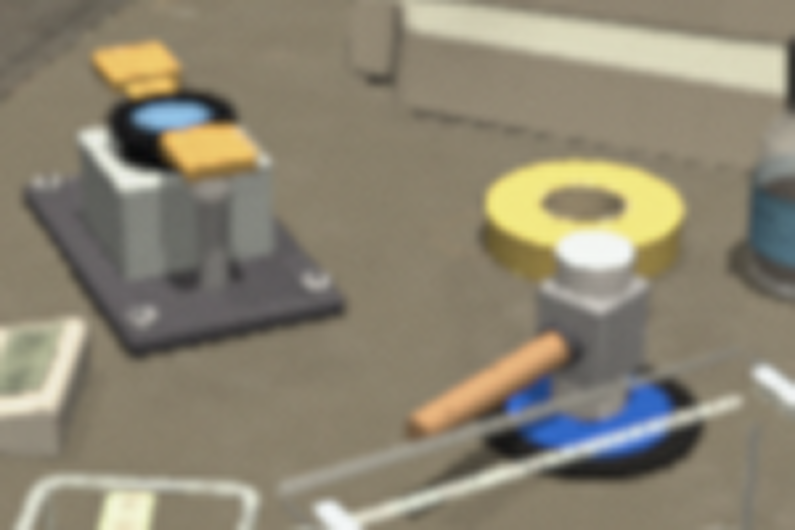

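Crop c1 of the top view shows the plate bolts at (78,255), (364,260), (360,421), (71,417). Lug top centres are at (89,331) and (305,333), the mallet's white top at (627,107), the handle end at (710,318) and the pad centre at (629,137). Crop c2 shows both lugs raised above their posts.

```bash
cat > h.py <<'E'
import numpy as np
from station import r
def ray(s,u,v,z):
    R=np.array(s["R"]);t=np.array(s["t"]);C=-R.T@t
    d=R.T@np.array([(u-s["cx"])/s["fx"],(v-s["cy"])/s["fy"],1])
    return C+d*(z-C[2])/d[2]
def proj(s,X):
    c=np.array(s["R"])@np.array(X)+np.array(s["t"]); return np.array([s["fx"]*c[0]/c[2]+s["cx"],s["fy"]*c[1]/c[2]+s["cy"]])
E
python3 - <<'E'
from h import *
s=r.snapshot("top"); s2=r.snapshot("side")
P=lambda x,y,z:ray(s,222+(x+.5)/5.3-.5,170+(y+.5)/5.3-.5,z)
Q=lambda x,y,z:ray(s2,230+(x+.5)/5.3-.5,160+(y+.5)/5.3-.5,z)
np.set_printoptions(precision=4,suppress=True)
b=[P(*p,.011) for p in [(78,255),(364,260),(360,421),(71,417)]]
print("bolts",b,np.mean(b,0)); e=b[0]-b[1]+b[3]-b[2]; print("stand yaw",np.degrees(np.arctan2(e[1],e[0]))-90)
print("platecorners",np.mean([P(*p,.010) for p in [(60,235),(390,240),(386,441),(50,436)]],0))
for z in(.069,.073):print("lugs",z,P(89,331,z),P(305,333,z))
print("mallet top",P(627,107,.069),"side",Q(595,247,.069)); m=P(627,107,.069);h=P(710,318,.037)
print("handle end",h,np.linalg.norm((h-m)[:2]),"yaw",np.degrees(np.arctan2(*(m-h)[1::-1])))
print("pad",P(629,137,.005))
print("eyepiece",ray(s,60,135,.3),ray(s,125,190,.2))
print("side lugs",Q(138,65,.071),Q(210,150,.071))
E
```

```text
bolts [array([ 0.4533, -0.0998,  0.011 ]), array([ 0.4521, -0.2288,  0.011 ]), array([ 0.3802, -0.2283,  0.011 ]), array([ 0.3808, -0.0993,  0.011 ])] [ 0.4166 -0.164   0.011 ]
stand yaw -0.41276214105117504
platecorners [ 0.4169 -0.1653  0.01  ]
lugs 0.069 [ 0.4161 -0.1189  0.069 ] [ 0.4161 -0.2097  0.069 ]
lugs 0.073 [ 0.4159 -0.1198  0.073 ] [ 0.4159 -0.2102  0.073 ]
mallet top [ 0.513  -0.3444  0.069 ] side [ 0.5124 -0.3416  0.069 ]
handle end [ 0.4257 -0.382   0.037 ] 0.09506949329118115 yaw 23.321139664384635
pad [ 0.5098 -0.348   0.005 ]
eyepiece [0.5643 0.1352 0.3   ] [0.4878 0.0718 0.2   ]
side lugs [ 0.4157 -0.1231  0.071 ] [ 0.4139 -0.2133  0.071 ]
```

```bash
python3 - <<'E'
from h import *
np.set_printoptions(precision=3,suppress=True)
s=r.snapshot("top"); s2=r.snapshot("side")
for n,p in {"eyeL":(258,38),"eyeR":(275,62),"chairUL":(112,120),"chairUR":(205,104),"chairR":(216,150)}.items():
    for z in(-.1,0,.1,.2,.3,.4):
        X=ray(s2,*p,z); print(n,X,proj(s,X))
for R,z in((.36,.405),(.34,.36),(.36,.30)):
  for a in(73,20,-34):
    c,q=np.cos(np.radians(a)),np.sin(np.radians(a)); print(R,z,a,r.inverse_kinematics([R*c,R*q,z],[180,0,a+93.2]))
print(r.inverse_kinematics([.513,-.344,.2],[180,0,23.3]),r.inverse_kinematics([.513,-.344,.2],[180,0,-156.7]))
E
```

```text
eyeL [ 1.692  3.571 -0.1  ] [-903.036 -179.558]
eyeL [1.412 2.748 0.   ] [-770.357 -132.675]
eyeL [1.131 1.926 0.1  ] [-597.401  -71.56 ]
eyeL [0.851 1.103 0.2  ] [-362.546   11.428]
eyeL [0.571 0.281 0.3  ] [-25.323 130.588]
eyeL [ 0.291 -0.542  0.4  ] [499.852 316.162]
eyeR [ 1.337  2.166 -0.1  ] [-496.737  -77.577]
eyeR [1.121 1.597 0.   ] [-388.839  -36.304]
eyeR [0.905 1.028 0.1  ] [-249.319   17.066]
eyeR [0.688 0.459 0.2  ] [-61.888  88.763]
eyeR [ 0.472 -0.11   0.3  ] [203.245 190.183]
eyeR [ 0.256 -0.679  0.4  ] [607.036 344.643]
chairUL [ 0.166  1.04  -0.1  ] [-193.281  327.857]
chairUL [0.161 0.674 0.   ] [-96.574 339.918]
chairUL [0.156 0.308 0.1  ] [ 25.268 355.114]
chairUL [ 0.151 -0.058  0.2  ] [183.508 374.849]
chairUL [ 0.146 -0.424  0.3  ] [397.32  401.515]
chairUL [ 0.142 -0.79   0.4  ] [702.216 439.541]
chairUR [ 0.588  1.159 -0.1  ] [-209.885  168.999]
chairUR [0.507 0.771 0.   ] [-116.195  193.581]
chairUR [0.426 0.384 0.1  ] [  2.991 224.852]
chairUR [ 0.345 -0.003  0.2  ] [159.722 265.974]
chairUR [ 0.264 -0.391  0.3  ] [375.056 322.472]
chairUR [ 0.183 -0.778
[... 287 characters left out ...]
0.4  ] [740.794 414.738]
0.36 0.405 73 [ 67.581 -32.37  102.32    0.    110.049  -8.619]
0.36 0.405 20 [ 14.581 -32.37  102.32    0.    110.049  -8.619]
0.36 0.405 -34 [-39.419 -32.37  102.32    0.    110.049  -8.619]
0.34 0.36 73 [ 67.261 -36.938 109.764   0.    107.174  -8.939]
0.34 0.36 20 [ 14.261 -36.938 109.764   0.    107.174  -8.939]
0.34 0.36 -34 [-39.739 -36.938 109.764   0.    107.174  -8.939]
0.36 0.3 73 [ 67.581 -34.018 114.043   0.     99.975  -8.619]
0.36 0.3 20 [ 14.581 -34.018 114.043   0.     99.975  -8.619]
0.36 0.3 -34 [-39.419 -34.018 114.043   0.     99.975  -8.619]
[-37.     11.084  84.996  -0.     83.92   29.7  ] [ -37.      11.084   84.996    0.      83.92  -150.3  ]
```

Eyepieces are at z≈0.28 and radius ≥0.5, so I'll fold to r=0.36, swing, then approach the mallet.

```bash
python3 - <<'E'
from h import *
import cv2
np.set_printoptions(precision=3,suppress=True)
R=.36;a=np.radians(76.6-0);p=r.sense()["tcp_pos"];d=p[:2]/np.linalg.norm(p[:2])
r.servo_line([*(d*R),.405],speed=.2)
j=r.sense()["joints"].copy(); j[0]=-37; r.move_joints(j)
print(r.sense()["clock"],r.sense()["tcp_pos"])
r.reach([.513,-.344,.31],[180,0,23.3])
s=r.snapshot("wrist"); cv2.imwrite("pics/w1.png",s["frame"][:,:,::-1])
q=r.sense(); print(q["clock"],q["tcp_pos"],q["orientation"],q["contact_force"])
for X in((.513,-.343,.069),(.5098,-.348,.005)):print(proj(s,X))
E
```

```text
3.7417 [ 0.307 -0.188  0.405]
4.8583 [ 0.513 -0.343  0.312] [179.901  -0.058  23.376] [-0.004  0.363  0.559]
[319.284 215.331]
[323.228 199.485]
```

View pics/w1.png

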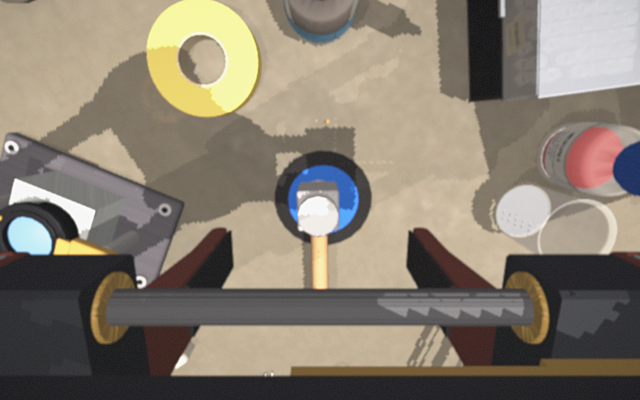

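The wrist view shows the mallet top at (318,215), predicted (319,215). The pad is at (323,198), predicted (323,199), and the handle lines up. Next I'll grasp and lift it, then move above the left lug.

```bash
python3 - <<'E'
from h import *
import cv2
np.set_printoptions(precision=3,suppress=True)
P=lambda l:(lambda q:print(l,round(q["clock"],2),q["tcp_pos"],q["orientation"],q["contact_force"],q["opening"],q["gripper_force"]))(r.sense())
r.servo_line([.513,-.344,.205],speed=.12);P("down")
r.grab(40);P("grip")
r.servo_line([.513,-.344,.29],speed=.12);P("lift")
r.reach([.4165,-.1185,.28],[180,0,0]);r.wait(.3);P("over")
t=r.sense()["clock"]
r.servo_line([.4165,-.1185,.275],speed=.02);P("5mm")
r.servo_line([.4165,-.1185,.2745],speed=.02);P(".5mm")
for n in("side","wrist"):
    s=r.snapshot(n); cv2.imwrite(f"pics/{n}2.png",s["frame"][:,:,::-1])
s=cv2.imread("pics/side2.png"); cv2.imwrite("pics/c3.png",cv2.resize(s[120:240,200:350],None,fx=5,fy=5,interpolation=cv2.INTER_CUBIC))
E
```

```text
down 5.88 [ 0.513 -0.344  0.206] [179.908  -0.051  23.3  ] [-0.525  0.471 -0.447] 0.08743263280026277 0.0
grip 6.81 [ 0.513 -0.344  0.205] [-179.98    -0.001   23.301] [-0.315  1.002  1.476] 0.029989235120716825 39.97077763080597
lift 7.67 [ 0.513 -0.344  0.289] [-179.913    0.05    23.3  ] [ 0.367  0.113 -3.266] 0.029627352931166803 39.969366788864136
over 8.93 [ 0.417 -0.119  0.28 ] [-179.996    0.021   -0.046] [-0.012  0.387 -3.134] 0.02958216489094885 39.96936857700348
5mm 9.33 [ 0.416 -0.118  0.275] [-179.991    0.028    0.003] [-0.362  0.305 -2.86 ] 0.029824497679324793 39.969273805618286
.5mm 9.58 [ 0.416 -0.118  0.275] [179.997  -0.008   0.003] [ 0.023  0.513 -2.333] 0.029807652800686733 39.969377517700195
```

View pics/c3.png

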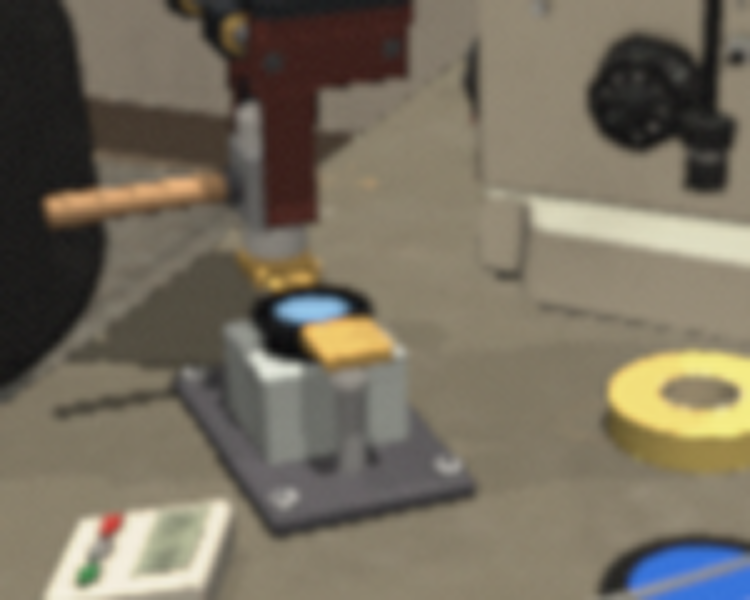

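The side crop shows the mallet face hovering just above the left lug and the right lug clear. Next is the first guarded stroke.

```bash
cat >> h.py <<'E'
def stroke(y,z0,step=.0004,stop=13.5,zmin=.2605,x=.4165,verbose=False):
    """press down from z0 in small steps until the force shows a jam; returns lowest tcp z, contact z"""
    r.servo_line([x,y,z0],speed=.05); r.wait(.15)
    base=np.mean([r.sense()["contact_force"][2]]); z=z0; con=None; log=[]
    while z>zmin:
        z-=step; r.servo_line([x,y,z],speed=.02)
        q=r.sense(); f=q["contact_force"][2]-base; a=q["tcp_pos"][2]
        log.append((round(z*1e3,1),round(a*1e3,2),round(f,1)))
        if con is None and f>4: con=a
        if f>stop: break
    if verbose: print(log)
    print("y",y,"contact",con and con-.2,"low face",a-.2,"f",round(f,1),"t",round(q["clock"],1))
    r.servo_line([x,y,z0+.004],speed=.08)
    return a,con
E
python3 - <<'E'
from h import *
stroke(-.1185,.2745,verbose=True)
E
```

```text
[(274.1, np.float64(274.05), np.float64(1.5)), (273.7, np.float64(273.65), np.float64(0.7)), (273.3, np.float64(273.26), np.float64(0.7)), (272.9, np.float64(272.87), np.float64(1.1)), (272.5, np.float64(272.46), np.float64(0.9)), (272.1, np.float64(272.09), np.float64(0.4)), (271.7, np.float64(271.68), np.float64(1.5)), (271.3, np.float64(271.34), np.float64(1.9)), (270.9, np.float64(271.27), np.float64(4.1)), (270.5, np.float64(271.16), np.float64(7.8)), (270.1, np.float64(270.77), np.float64(9.6)), (269.7, np.float64(270.44), np.float64(9.3)), (269.3, np.float64(270.14), np.float64(10.5)), (268.9, np.float64(269.78), np.float64(10.0)), (268.5, np.float64(269.42), np.float64(11.0)), (268.1, np.float64(269.02), np.float64(10.3)), (267.7, np.float64(268.64), np.float64(10.7)), (267.3, np.float64(268.24), np.float64(11.5)), (266.9, np.float64(267.86), np.float64(10.3)), (266.5, np.float64(267.67), np.float64(12.4)), (266.1, np.float64(267.51), np.float64(12.9)), (265.7, np.float64(267.36), np.float64(13.4)), (265.3, np.float64(267.26), np.float64(15.4))]
y -0.1185 contact 0.07126757518550969 low face 0.06725600398855908 f 15.4 t 15.8
```

```bash
python3 - <<'E'
from h import *
Y={"L":-.1185,"R":-.2105}; low={"L":.2673,"R":.2723}
k="R"
for i in range(4):
    q=r.sense()["tcp_pos"]
    r.servo_line([.4165,q[1],.281],speed=.08); r.servo_line([.4165,Y[k],.281],speed=.15)
    a,c=stroke(Y[k],low[k]+.0032,step=.0005,stop=13,verbose=(i==0)); low[k]=a
    if max(low.values())<.2632: break
    k="L" if k=="R" else "R"
E
```

```text
[(275.0, np.float64(275.04), np.float64(-1.2)), (274.5, np.float64(274.47), np.float64(0.1)), (274.0, np.float64(273.93), np.float64(-0.0)), (273.5, np.float64(273.45), np.float64(-0.6)), (273.0, np.float64(273.08), np.float64(0.3)), (272.5, np.float64(272.92), np.float64(2.9)), (272.0, np.float64(272.55), np.float64(4.8)), (271.5, np.float64(271.87), np.float64(6.1)), (271.0, np.float64(271.11), np.float64(6.7)), (270.5, np.float64(270.55), np.float64(6.1)), (270.0, np.float64(269.99), np.float64(6.1)), (269.5, np.float64(269.49), np.float64(5.7)), (269.0, np.float64(269.04), np.float64(5.6)), (268.5, np.float64(268.54), np.float64(6.8)), (268.0, np.float64(268.08), np.float64(7.8)), (267.5, np.float64(267.74), np.float64(7.4)), (267.0, np.float64(267.35), np.float64(8.6)), (266.5, np.float64(266.92), np.float64(8.3)), (266.0, np.float64(266.46), np.float64(9.0)), (265.5, np.float64(266.01), np.float64(8.5)), (265.0, np.float64(265.71), np.float64(9.4)), (264.5, np.float64(265.52), np.float64(12.1)), (264.0, np.float64(265.32), np.float64(12.6)), (263.5, np.float64(265.23), np.float64(14.8))]
y -0.2105 contact 0.07254566397433893 low face 0.06523309831831392 f 14.8 t 23.6
y -0.1185 contact 0.06908249370106817 low face 0.06276806675971702 f 13.3 t 29.9
y -0.2105 contact 0.06702531894123415 low face 0.0613099272778283 f 10.2 t 35.8
```

```bash
python3 - <<'E'
from h import *
for y,z in((-.1185,.2665),(-.2105,.2655)):
    q=r.sense()["tcp_pos"]
    r.servo_line([.4165,q[1],.276],speed=.1); r.servo_line([.4165,y,.276],speed=.15)
    stroke(y,z,step=.0005,stop=14,zmin=.2585,verbose=True)
E
```

```text
[(266.0, np.float64(266.02), np.float64(-0.5)), (265.5, np.float64(265.47), np.float64(-0.1)), (265.0, np.float64(265.03), np.float64(0.2)), (264.5, np.float64(264.9), np.float64(2.3)), (264.0, np.float64(264.59), np.float64(6.9)), (263.5, np.float64(263.76), np.float64(7.6)), (263.0, np.float64(263.04), np.float64(7.2)), (262.5, np.float64(262.45), np.float64(7.1)), (262.0, np.float64(262.04), np.float64(7.9)), (261.5, np.float64(261.71), np.float64(8.3)), (261.0, np.float64(261.5), np.float64(9.7)), (260.5, np.float64(261.41), np.float64(11.0)), (260.0, np.float64(261.23), np.float64(13.3)), (259.5, np.float64(261.14), np.float64(14.3))]
y -0.1185 contact 0.06458900516833554 low face 0.061139126906400165 f 14.3 t 41.1
[(265.0, np.float64(265.09), np.float64(-0.1)), (264.5, np.float64(264.47), np.float64(-1.2)), (264.0, np.float64(263.96), np.float64(-0.8)), (263.5, np.float64(263.45), np.float64(-1.0)), (263.0, np.float64(262.95), np.float64(0.8)), (262.5, np.float64(262.51), np.float64(-0.3)), (262.0, np.float64(262.37), np.float64(3.1)), (261.5, np.float64(262.18), np.float64(7.4)), (261.0, np.float64(261.89), np.float64(9.2)), (260.5, np.float64(261.82), np.float64(10.9)), (260.0, np.float64(261.76), np.float64(13.4)), (259.5, np.float64(261.73), np.float64(14.8))]
y -0.2105 contact 0.06217514568216337 low face 0.06172634747483957 f 14.8 t 45.9
```

Both readings are at 62 mm and firm. I'll make one quick check on the left lug, then put the mallet back.

```bash
python3 - <<'E'
from h import *
import cv2
np.set_printoptions(precision=4,suppress=True)
q=r.sense()["tcp_pos"]
r.servo_line([.4165,q[1],.272],speed=.1); r.servo_line([.4165,-.1185,.272],speed=.15)
stroke(-.1185,.2635,step=.0005,stop=13,zmin=.2585,verbose=True)
r.servo_line([.4165,-.1185,.29],speed=.12)
r.reach([.511,-.347,.27],[180,0,23.3])
r.servo_line([.511,-.347,.211],speed=.1); r.wait(.2)
b=r.sense()["contact_force"][2]; z=.211
while z>.2025:
    z-=.0008; r.servo_line([.511,-.347,z],speed=.02); f=r.sense()["contact_force"][2]-b
    if f>3: break
print("placed",z,f)
r.let_go(); r.wait(.2); r.servo_line([.511,-.347,.31],speed=.15)
q=r.sense();print(q["clock"],q["tcp_pos"])
s=r.snapshot("wrist"); cv2.imwrite("pics/w5.png",s["frame"][:,:,::-1]); print(proj(s,(.511,-.347,.069)),proj(s,(.51,-.348,.005)))
s=r.snapshot("side"); cv2.imwrite("pics/c5.png",cv2.resize(s["frame"][160:260,230:380,::-1],None,fx=5.3,fy=5.3,interpolation=cv2.INTER_CUBIC))
E
```

```text
[(263.0, np.float64(263.09), np.float64(-0.9)), (262.5, np.float64(262.5), np.float64(-1.2)), (262.0, np.float64(261.93), np.float64(-0.8)), (261.5, np.float64(261.79), np.float64(0.5)), (261.0, np.float64(261.69), np.float64(5.7)), (260.5, np.float64(261.56), np.float64(8.4)), (260.0, np.float64(261.45), np.float64(9.7)), (259.5, np.float64(261.35), np.float64(12.2)), (259.0, np.float64(261.18), np.float64(14.5))]
y -0.1185 contact 0.061687437372821285 low face 0.06117834301870734 f 14.5 t 49.9
placed 0.20380000000000004 7.4462211809067265
56.7583 [ 0.5109 -0.3469  0.3087]
[320.8594 215.9356] [321.365  195.5992]
```

View pics/w5.png

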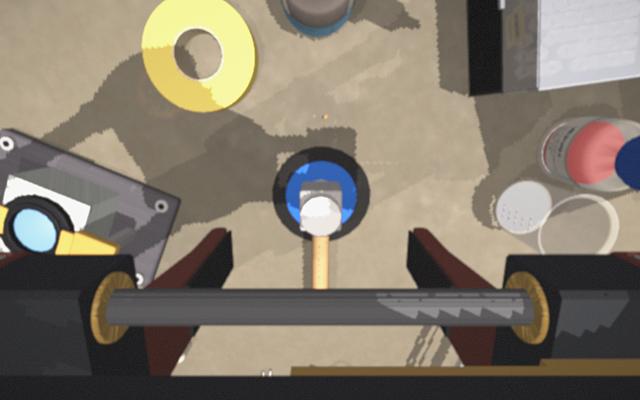

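View pics/c5.png

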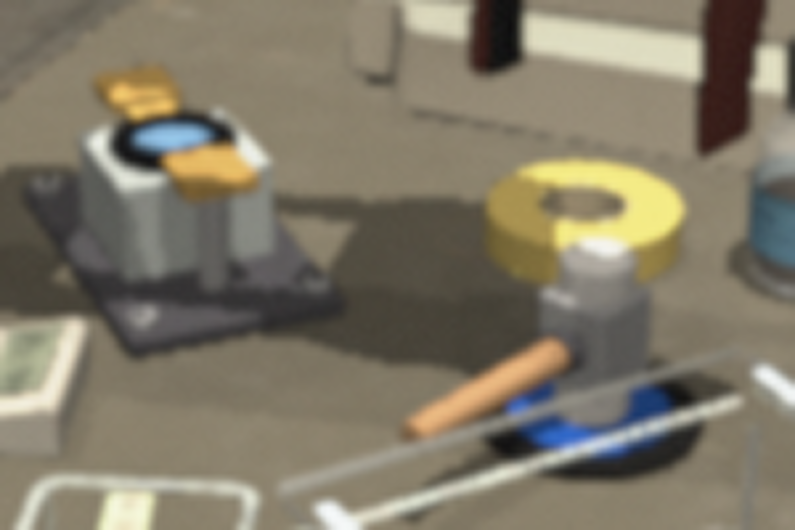

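The mallet stands upright in the middle of its pad, top at (321,216) as predicted. Both lugs sit on their posts and the gripper is clear, so I'm handing in.

```bash
python3 -c "
from station import r
print(r.hand_in())"
```

```text
the job is handed in; nothing more can be done
None
```

The job is handed in: both lugs measured about 62 mm and firm on their posts, the mallet stands upright mid-pad, and the arm finished clear at about 57 s; the station returned no verdict.

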